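# Reverse the tube of a falling-ball viscometer end for end

## Robot

A 6-joint arm with a two-finger parallel gripper is mounted at the origin on a cart in front of the work surface, level with it; the furniture and walls round the work are solid. World frame = base frame: x ahead of the robot, y to its left, z up, the work surface at z = 0. Lengths are in m, angles in rad, forces in N, time in s.
With the tool pointing down it reaches from about 0.225 to 0.875 m from the base axis. Payload 3.4 kg.
Tool frame: the origin (TCP) lies at the very end of the fingers, on their centre line; the grasp point (between the pads) lies 19 mm behind it; z points along the fingers, y is the line along which they close (so a half turn about z gives the same grasp; the last joint's range is limited). The gripper opens to 85 mm and grips with 20 to 120 N. Pads are 22 mm wide; open, the fingers measure 114 mm over their backs; the gripper's body (76 mm by 85 mm) begins 54 mm behind the grasp point. The pads swing forward as they close: fully open they stand 13 mm farther back than shut.
Start: joints at [1.057, 0.276, 1.505, -0, 1.361, -0.121], TCP at [0.22, 0.531, 0.231] pointing down, gripper open.
Joint ranges: [-2.89, 2.89], [-0.75, 2.08], [0.22, 2.7], [-1.18, 4.32], [0.11, 2.71], [-2.7, 2.7]. Speed limits (rad/s): [2.57, 2.57, 3.14, 3.14, 3.14, 3.14].

## Interface

Orientations are given as a unit quaternion [w, x, y, z].
In Python, from rig import manip gives the robot as it stands. The module is installed in compiled form; this text tells all that it offers.
- The arm moves only by the tool play_rows, never from a script. Its argument "motion" is a list of rows, each a list of 5 numbers: the shift along the tool's x, y, z in units of 40 mm (1.0 is 40 mm), then the turn about the tool's z in units of 10 degrees (1.0 is 10 degrees), then the finger opening in mm, from 0 to 85.4. A call has 1 to 5 rows; each row is the pose to reach, as a shift and turn from the pose commanded when the call began, along the tool's axes at that moment; what a row does not reach only later rows make up. A row lasts 1/8 s, in which the tool goes at most 62.5 mm and 10.7 degrees, less where a joint would pass 70% of its speed; a pose out of reach is approached as far as the arm can. A call with a gripper value outside its range is refused whole. The fingers move at their own pace and stop on an object; "newtons" is the grip in N (left out, the last holds). Time passes only in rows, so rows that repeat a pose let the fingers close. It gives the time, the measured TCP pose, the force, the opening and the grip force at its end, in the units of the state.
- manip.get_state(): the state, without advancing time (a new reading comes with each control period).
- manip.get_image(name): name is "scene" or "side" or "wrist"; returns a dict with "img" (384x512x3 uint8, red, green, blue), "range_z" (384x512 float32, m along the optical axis (not along the pixel's ray), 0 where there is no reading), "fx", "fy", "cx", "cy" (pixels), "D" ([k1, k2, p1, p2, k3] as OpenCV has them; the pictures are not rectified), "R" (3x3) and "t" (3): a world point X has camera coordinates R X + t. Camera axes: x right, y down, z forward; pixel columns grow to the right and rows downward; lengths in m; the calibration is good to about 2 mm. A picture is of the moment at which its call begins.
- manip.sign_off(): hands the job in; it is judged then, once.
The state is a dict: "clock": time; "qpos": joint angles; "qd": joint speeds; "effort": joint torques, N m; "position": TCP position; "ee_rot": TCP orientation; "contact_force": force on the tool from outside, world axes, zero at the start; "moment": the same for the moment, N m; "width": finger opening in m; "gripper_force": force on a finger pad.
Only numpy, scipy, OpenCV 4.12 (cv2) and the standard library are available. Lean on these libraries where they do the work, as an engineer would, in place of code of your own. Each camera call takes 0.05 s, during which the arm holds its last target. There are 200 camera calls.

## Task

The run on the falling-ball viscometer is over: swing its locking lever out, turn the tube over end for end so that the thin glass stem points down for the return run, and lock it again by swinging the lever fully back in. Turn it the way that carries the stem past the low dish and not into the tall bottle: the stem must touch nothing, and the bottle, dish, flask and dropper stay standing where they are.

Things in the scene. Friction and masses are not known exactly. Their poses are not given: they have to be found in the camera images.
- viscometer: Falling-ball viscometer, fixed to the bench: tapered grey base plate 115 x 122 mm, top 26 mm up; grey upright behind the tube (x 42 to 56 mm, |y| up to 60 mm, up to 198 mm high). Origin: on the bench below the tube's pivot. Axes: z up, x from the instrument's front (robot's side) to its back, y to its left seen from the front. The tube turns in the plane x = 0.
- tube (a joint): Angle of the tube about its level pivot, rad. 0 as found: stem up, leaning 10 degrees to the right (-y). Positive: upper end goes right (clockwise from the front). Turns either way to a stop 0.02 past +3.1416 or -3.1416 (stem down). Stays wherever it is left; moving it takes 0.15 N m (2.5 N at the jacket's end). With the lever in it is locked, with up to 0.05 of play.
- pivot (a point): Centre of the tube's pivot, on the tube's axis, 170 mm above the bench. Behind the jacket, at x 30 to 38 mm, the pivot carries a steel index disc of 46 mm radius with two notches a half turn apart; the lever's tooth locks in one of them on the left side.
- plain_end (a point): Centre of the flat outer face of the plain end of the tube, 75 mm from the pivot. The tube is a straight jacket of 47 mm diameter over its caps (44 mm between them), 150 mm long, 75 mm each side of the pivot.
- stem: The thin glass thermometer stem (8 mm diameter, on a 14 mm foot) that stands out 37 mm from the other end of the tube, along its axis, and turns with it; its tip runs on a circle of 112 mm radius round the pivot. Fragile: it must not be touched or strike anything. Origin: the centre of the end face that it stands on, 75 mm from the pivot; its z axis points outward along the tube.
- lever (a joint): Locking lever left of the upright, rad: 0 fully in (locked), grows as its knob is pushed outward to the left (+y), 0.45 fully out. Its tooth is clear of the disc above 0.2, and goes fully in only with the tube at 0 or at a half turn (within 0.04). Stays where it is left; takes about 1 N at the knob. Hinge along x at (34, 46, 104) mm in the viscometer's frame.
- lever_knob (a point): Centre of the black ball knob, 24 mm in diameter, at the top of the locking lever; with the lever in it is at (60, 80, 222) mm in the instrument's frame, fully out about 48 mm further left and 27 mm lower.
- tall_bottle: Brown reagent bottle with a red cap, 62 mm in diameter, 170 mm tall, standing beside the viscometer on the left or on the right, in the path of the stem on that side but at least 8 mm clear of the tube's plain end. Origin: centre of its underside.
- petri_dish: Covered glass dish, 66 mm in diameter, 32 mm high, standing on the other side of the viscometer, well below the path of the stem. Origin: centre of its underside.
- flask: Stoppered conical flask, 63 mm across, 117 mm tall, standing to the left of the viscometer, a little further back. Origin: centre of its underside.
- dropper: Dropping bottle with a rubber teat, 34 mm in diameter, 111 mm tall, standing to the right of the viscometer's upright. Origin: centre of its underside.
Things that resemble listed ones, but are neither listed nor needed, are in the scene too. There is more than one size of the petri_dish; the one meant has the size given above. Leave any turquoise look-alike of the flask alone.

How it is judged:
By the outcome, as a careful person would: the job done as asked, in the order asked, and still so for the second after the job is handed in, with the robot touching nothing.
It also fails if it takes over 58 s, if anything falls off the work surface, if the arm or the gripper's body presses on something with over 40 N, if the wrist force passes 120 N, or if a joint passes its speed limit or range.

## Working session

There is one attempt and no reset: what is moved stays moved. The work goes in short steps, Python scripts to look and compute and a tool call to move; the robot and the scene stay as the last step left them, time stands still between calls to the robot, and variables do not carry over. Pictures are saved under pics/ and viewed, at most 10 in all, crops included, and the job is handed in when it is done.

Besides the shell and the picture viewer there is one more tool, called after "Call:" by a JSON object that holds its "fn" and its "kwargs", one argument or row to a line. play_rows: Moves the arm, as the interface text tells. Its arguments: {"type":"object","properties":{"motion":{"type":"array","items":{"type":"array","items":{"type":"number"}}},"newtons":{"type":"number"}},"required":["motion"]}

```bash
mkdir -p pics
cat > h.py <<'E'
import numpy as np,cv2
from rig import manip
def grab(n):
    return manip.get_image(n)
def save(d,f): cv2.imwrite('pics/'+f,d['img'][:,:,::-1])
def cloud(d):
    h,w=d['range_z'].shape
    K=np.array([[d['fx'],0,d['cx']],[0,d['fy'],d['cy']],[0,0,1]])
    u,v=np.meshgrid(np.arange(w),np.arange(h))
    p=cv2.undistortPoints(np.stack([u,v],-1).reshape(-1,1,2).astype(np.float64),K,np.array(d['D'],float)).reshape(h,w,2)
    z=d['range_z'].astype(float)
    c=np.dstack([p[...,0]*z,p[...,1]*z,z])
    W=(c-np.array(d['t']))@np.array(d['R'])
    W[z==0]=np.nan
    return W
E
python3 - <<'E'
from h import *
a=grab('scene');b=grab('side')
cv2.imwrite('pics/a.png',np.vstack([a['img'],b['img']])[:,:,::-1][:, :])
im=np.hstack([a['img'],b['img']])[:,:,::-1]
cv2.imwrite('pics/ab.png',cv2.resize(im,(800,300)))
save(a,'scene0.png');save(b,'side0.png')
np.savez('d0.npz',a=cloud(a),b=cloud(b),ai=a['img'],bi=b['img'])
for d in (a,b): print(-np.array(d['R']).T@d['t'],np.array(d['R'])[2],np.mean(d['range_z']>0))
print(manip.get_state())
E
```

```text
[-0.23195706 -0.68948     1.23728388] [ 0.45519223  0.46162716 -0.76138059] 0.9959309895833334
[-0.15317225 -0.8661644   0.8795963 ] [ 0.46335017  0.67117579 -0.57864469] 0.9960683186848959
{'clock': 0.1, 'qpos': array([ 1.05702010e+00,  2.76554405e-01,  1.50601998e+00,  1.94116346e-05,
        1.36074250e+00, -1.20997677e-01]), 'qd': array([ 5.98720020e-04,  1.52300684e-04, -3.23209018e-03, -6.54892174e-05,
       -1.34267315e-03,  2.78410655e-04]), 'effort': array([ 1.57726245e-03, -4.17701304e+01, -2.46404082e+01,  4.36584912e-05,
        5.75094775e-03,  3.01606804e-05]), 'position': array([0.21984014, 0.53078491, 0.23050796]), 'ee_rot': array([-2.78069289e-04,  1.95131213e-01,  9.80776767e-01, -8.16092014e-04]), 'contact_force': array([ 0.18025109,  0.07156733, -0.22197596]), 'moment': array([-0.00905875, -0.03217802, -0.0407706 ]), 'gripper_force': 0.0, 'width': 0.0853025035765123}
```

View pics/scene0.png

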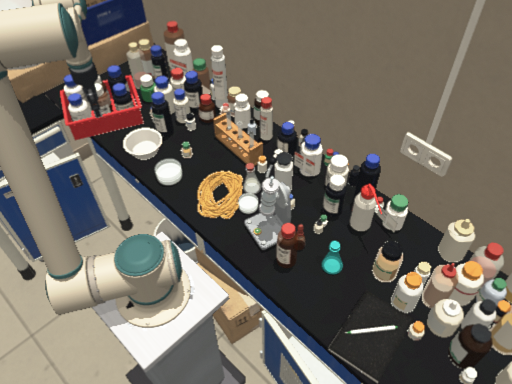

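View pics/side0.png

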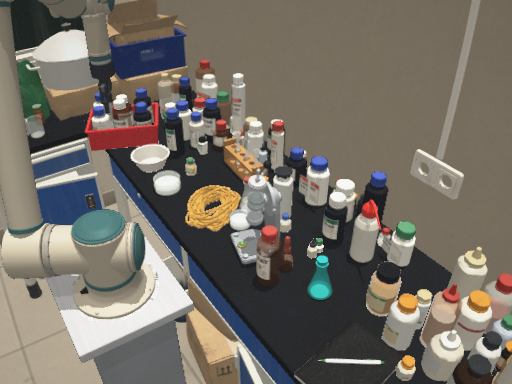

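The viscometer is at scene (268,212). The brown bottle with the red cap at (287,245) is to its right. A dish at (248,205) is on its left, and a larger or farther one is at (168,172). I'll measure these and enlarge a crop.

Run:
```python
from h import *
d=np.load('d0.npz');A,B=d['a'],d['b']
ca=cv2.resize(d['ai'][150:280,215:345],(400,400),interpolation=cv2.INTER_CUBIC)
cb=cv2.resize(d['bi'][160:290,205:335],(400,400),interpolation=cv2.INTER_CUBIC)
cv2.imwrite('pics/crop.png',np.hstack([ca,cb])[:,:,::-1])
for n,(u,v) in dict(dish=(248,204),dish2=(168,170),cap=(288,230),plate=(262,235)).items(): print(n,A[v,u].round(4))
# grid of world points in crop A
for v in range(170,252,6): print(v,' '.join('%d:(%.0f,%.0f,%.0f)'%(u,*(A[v,u]*1000)) for u in range(236,302,8)))
```

```text
dish [0.4002 0.0183 0.0369]
dish2 [0.3056 0.3149 0.0454]
cap [ 0.3453 -0.2035  0.1686]
plate [ 0.3524 -0.0936  0.0245]
170 236:(496,181,0) 244:(516,160,1) 252:(468,67,111) 260:(546,110,16) 268:(446,-27,199) 276:(514,4,123) 284:(522,-23,137) 292:(556,-28,115) 300:(648,13,12)
176 236:(456,136,35) 244:(496,140,0) 252:(468,68,80) 260:(533,97,5) 268:(439,-34,183) 276:(512,2,97) 284:(522,-24,110) 292:(614,19,2) 300:(634,0,1)
182 236:(443,122,26) 244:(478,121,-1) 252:(465,65,55) 260:(519,83,-4) 268:(381,-90,249) 276:(400,-103,245) 284:(523,-24,79) 292:(593,1,2) 300:(614,-18,0)
188 236:(404,78,64) 244:(450,91,15) 252:(459,60,33) 260:(491,55,11) 268:(371,-101,241) 276:(386,-116,241) 284:(429,-108,198) 292:(575,-16,-1) 300:(599,-32,-7)
194 236:(391,64,56) 244:(425,64,27) 252:(445,46,26) 260:(479,43,-2) 268:(364,-107,226) 276:(395,-109,201) 284:(412,-125,200) 292:(556,-34,-2) 300:(576,-53,-3)
200 236:(380,53,45) 244:(404,42,34) 252:(425,26,29) 260:(459,23,2) 268:(371,-100,187) 276:(419,-87,133) 284:(409,-128,178) 292:(511,-73,40) 300:(556,-70,-3)
206 236:(380,55,12) 244:(389,25,30) 252:(407,7,3
[... 525 characters left out ...]
351,-183,171) 292:(367,-198,170) 300:(416,-188,112)
230 236:(320,-8,-2) 244:(340,-24,-7) 252:(347,-54,17) 260:(358,-79,31) 268:(378,-94,26) 276:(395,-113,27) 284:(338,-196,168) 292:(353,-211,168) 300:(410,-195,95)
236 236:(303,-26,1) 244:(320,-45,2) 252:(340,-61,-2) 260:(346,-91,22) 268:(366,-106,18) 276:(379,-129,28) 284:(332,-201,151) 292:(348,-217,151) 300:(410,-197,66)
242 236:(288,-42,-0) 244:(306,-59,-2) 252:(322,-80,3) 260:(331,-107,22) 268:(346,-126,27) 276:(368,-139,17) 284:(327,-207,132) 292:(342,-223,133) 300:(406,-202,43)
248 236:(274,-58,-1) 244:(289,-78,4) 252:(308,-94,0) 260:(322,-115,8) 268:(344,-128,-2) 276:(360,-147,-0) 284:(322,-212,113) 292:(340,-227,110) 300:(408,-203,9)
```

View pics/crop.png

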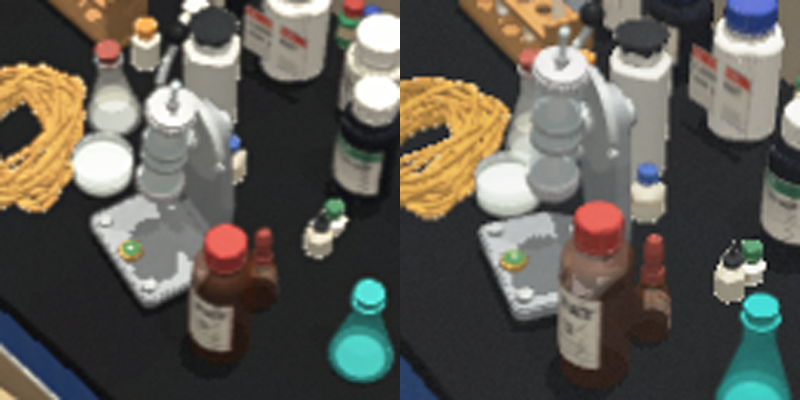

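Run:
```python
from h import *
d=np.load('d0.npz')
W=600; 
tiles=[]
for k in 'ab':
    P=d[k].reshape(-1,3);C=d[k+'i'].reshape(-1,3).astype(float)
    m=(P[:,0]>.25)&(P[:,0]<.55)&(P[:,1]>-.27)&(P[:,1]<.11)&(P[:,2]>.012)&(P[:,2]<.3)
    P=P[m];C=C[m]
    im=np.zeros((400,400,3),np.uint8)
    # top view: up=+x, left=+y, 1 px = 1mm; colour=height
    for p,c in zip(P[np.argsort(P[:,2])],P[np.argsort(P[:,2])]):
        u=int(120-p[1]*1000)+5;v=int(570-p[0]*1000)
        h=int(p[2]/.28*170)
        if 0<=v<400: cv2.circle(im,(u,v),1,cv2.cvtColor(np.uint8([[[h,255,255]]]),cv2.COLOR_HSV2BGR)[0,0].tolist(),-1)
    tiles.append(im)
    # dark knob
    dk=(C.max(1)<60)&(P[:,2]>.195)&(P[:,2]<.245)
    print(k,'knob',P[dk].mean(0).round(4) if dk.any() else None,dk.sum())
    print(P[dk].round(3).tolist()[:25])
    pl=(P[:,2]>.019)&(P[:,2]<.034)&(P[:,1]<-.02)&(P[:,1]>-.16)&(P[:,0]<.45)
    r=cv2.minAreaRect((P[pl][:,:2]*1000).astype(np.float32));print('plate',r)
    hull=cv2.convexHull((P[pl][:,:2]*1000).astype(np.float32));print(cv2.approxPolyDP(hull,8,True)[:,0].round().tolist())
    ds=(P[:,2]>.024)&(P[:,2]<.042)&(P[:,1]>-.02)&(P[:,1]<.065)&(P[:,0]<.46)&(P[:,0]>.35)&(C.min(1)>120)
    print('dish',cv2.minEnclosingCircle((P[ds][:,:2]*1000).astype(np.float32)),np.median(P[ds],0))
cv2.imwrite('pics/top.png',np.hstack(tiles))
```

```text
a knob [ 0.4633 -0.0264  0.2277] 42
[[0.47, -0.015, 0.229], [0.469, -0.02, 0.233], [0.462, -0.019, 0.233], [0.469, -0.017, 0.227], [0.467, -0.022, 0.232], [0.469, -0.024, 0.232], [0.473, -0.025, 0.229], [0.464, -0.013, 0.223], [0.462, -0.02, 0.23], [0.461, -0.024, 0.233], [0.464, -0.026, 0.233], [0.469, -0.024, 0.228], [0.469, -0.029, 0.232], [0.473, -0.029, 0.229], [0.475, -0.031, 0.228], [0.461, -0.016, 0.224], [0.457, -0.024, 0.232], [0.458, -0.027, 0.234], [0.463, -0.027, 0.23], [0.464, -0.03, 0.231], [0.468, -0.03, 0.229], [0.47, -0.032, 0.229], [0.47, -0.036, 0.231], [0.459, -0.018, 0.222], [0.456, -0.025, 0.229]]
plate ((381.0625305175781, -85.4669189453125), (124.56104278564453, 101.63890075683594), 74.30610656738281)
[[438.0, -63.0], [408.0, -28.0], [349.0, -20.0], [318.0, -124.0], [362.0, -140.0], [425.0, -110.0]]
dish ((405.27685546875, 23.51305389404297), 67.46501922607422) [0.41252502 0.03171733 0.03092777]
b knob [ 0.4614 -0.0291  0.2269] 39
[[0.471, -0.02, 0.233], [0.463, -0.022, 0.234], [0.466, -0.027, 0.235], [0.469, -0.027, 0.234], [0.458, -0.024, 0.234], [0.467, -0.031, 0.234], [0.457, -0.021, 0.229], [0.458, -0.024, 0.23], [0.458, -0.028, 0.232], [0.462, -0.033, 0.233], [0.469, -0.028, 0.228], [0.469, -0.032, 0.23], [0.455, -0.023, 0.227], [0.457, -0.025, 0.228], [0.458, -0.029, 0.229], [0.461, -0.03, 0.229], [0.459, -0.036, 0.233], [0.466, -0.032, 0.228], [0.469, -0.032, 0.227], [0.453, -0.027, 0.227], [0.458, -0.024, 0.223], [0.459, -0.028, 0.225], [0.46, -0.031, 0.226], [0.46, -0.035, 0.229], [0.465, -0.033, 0.226]]
plate ((371.7485046386719, -80.84664916992188), (124.76876831054688, 87.84154510498047), 74.96542358398438)
[[412.0, -29.0], [345.0, -22.0], [319.0, -128.0], [349.0, -136.0], [425.0, -50.0]]
dish ((401.96124267578125, 22.932876586914062), 66.49662017822266) [0.40313831 0.0340139  0.032858  ]
```

View pics/top.png

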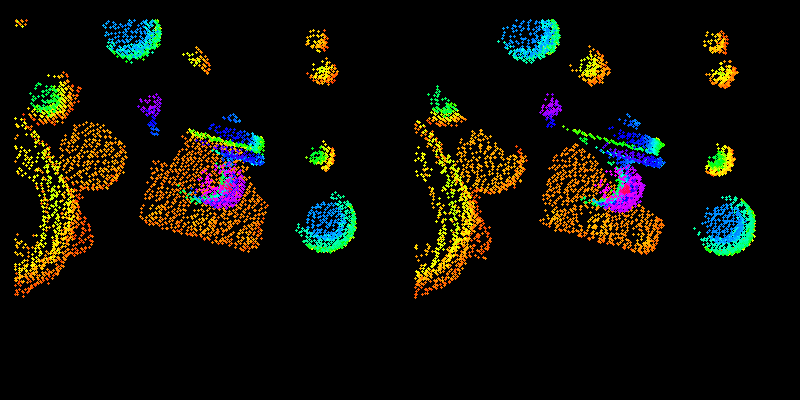

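Findings so far:
- **Instrument:** yaw about -16°, pivot near (0.386,-0.084), knob near (0.466,-0.024).
- **Tall bottle:** on the right, red cap at scene (287,230), so the stem must go left (negative).
- **Dish:** scene (248,205) is on the left beside the instrument. Its top-view diameter is about 66 mm. The one at (168,172) is farther off and not beside the instrument.
- **Flask:** the clear one with the red stopper at (252,172). The turquoise one is a decoy.

I'll lift, turn and close the gripper so the tool axes line up with the instrument, then look from close by.

Call:
{"fn": "play_rows", "kwargs": {
  "motion": [
    [0,0,-1,1,0],
    [0,0,-2,2,0],
    [0,0,-3,3,0],
    [0,0,-4,4,0],
    [0,0,-4.25,5,0]
  ],
  "newtons": 20
}}

```text
clock: 0.72
position: [0.2204, 0.5318, 0.4042]
ee_rot: [-0.0, 0.594, 0.805, 0.002]
contact_force: [0.6, 0.4, -0.2]
width: 0.0001
gripper_force: 0.0
```

Call:
{"fn": "play_rows", "kwargs": {
  "motion": [
    [0,0,0,1,0],
    [0,0,0,2,0],
    [0,0,0,3,0],
    [0,0,0,3.35,0],
    [0,0,0,3.35,0]
  ]
}}

```text
clock: 1.35
position: [0.22, 0.5311, 0.4008]
ee_rot: [0.0, 0.798, 0.602, -0.0]
contact_force: [-0.1, 0.1, 0.6]
width: -0.0
gripper_force: 0.0
```

```bash
cat >> h.py <<'E'
from scipy.spatial.transform import Rotation as Ro
def tool():
    s=manip.get_state(); q=s['ee_rot']; return s,Ro.from_quat([q[1],q[2],q[3],q[0]]).as_matrix()
def togo(X):
    s,R=tool(); return (R.T@(np.array(X)-s['position'])/0.04).round(2)
E
python3 - <<'E'
from h import *
s,R=tool();print(s['clock'],s['position'],R.round(3),s['qpos'].round(2),s['width'])
print(togo([.39,-.07,.42]))
E
```

```text
1.35 [0.22004447 0.531103   0.40081469] [[ 0.275  0.961 -0.   ]
 [ 0.961 -0.275 -0.001]
 [-0.001 -0.    -1.   ]] [1.06 0.23 1.16 0.   1.75 1.34] -2.1919837551038254e-05
[-13.28   8.22  -0.47]
```

Call:
{"fn": "play_rows", "kwargs": {
  "motion": [
    [-1.3,0.8,0,0,0],
    [-2.6,1.6,0,0,0],
    [-3.9,2.4,0,0,0],
    [-5.2,3.2,0,0,0],
    [-6.5,4.0,0,0,0]
  ]
}}

```text
clock: 1.98
position: [0.3022, 0.2353, 0.4013]
ee_rot: [0.0, 0.798, 0.603, 0.0]
contact_force: [0.2, -0.1, 0.2]
width: 0.0
gripper_force: 0.0
```

Call:
{"fn": "play_rows", "kwargs": {
  "motion": [
    [-1.3,0.8,0,0,0],
    [-2.6,1.6,0,0,0],
    [-3.9,2.4,0,0,0],
    [-5.2,3.2,0,0,0],
    [-6,3.8,0,0,0]
  ]
}}

```text
clock: 2.6
position: [0.3822, -0.038, 0.4012]
ee_rot: [0.0, 0.799, 0.601, -0.0]
contact_force: [0.6, 0.8, 0.4]
width: -0.0
gripper_force: 0.0
```

Run:
```python
from h import *
s,R=tool();print(s['clock'],s['position'],R[:,0].round(3),s['qpos'].round(2))
w=grab('wrist');save(w,'w1.png');W=cloud(w);np.savez('w1.npz',w=W,i=w['img'])
print(-np.array(w['R']).T@w['t'],np.array(w['R'])[2])
```

```text
2.6 [ 0.38215124 -0.03796218  0.40121923] [ 0.277  0.961 -0.   ] [-0.28 -0.08  1.5  -0.    1.72  0.  ]
[0.40379032 0.03507105 0.5441048 ] [-0.08196683 -0.28706835 -0.95439677]
```

View pics/w1.png

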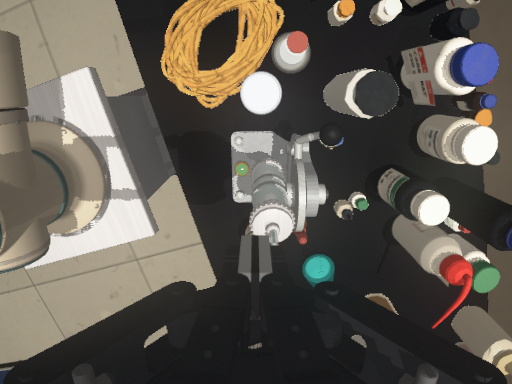

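The wrist view shows the knob at (331,135), the tube top at (270,220) with the stem at (276,236), and the index disc and upright at (300,190). The dish is at (261,93) and the flask stopper at (297,42). I'll refine the pose from this view.

Run:
```python
from h import *
from scipy.optimize import least_squares
d=np.load('w1.npz');W=d['w'];I=d['i'].astype(int)
sub=lambda u0,u1,v0,v1:(W[v0:v1,u0:u1].reshape(-1,3),I[v0:v1,u0:u1].reshape(-1,3))
P,C=sub(316,345,120,150)
m=(C.max(1)<110)&(P[:,2]>.207)&(P[:,2]<.25);K=P[m]
f=least_squares(lambda c:np.linalg.norm(K-c,axis=1)-.012,K.mean(0)-[0,0,.006],loss='soft_l1',f_scale=.002)
print('knob',f.x.round(4),m.sum(),K.mean(0).round(4))
# dish
P,C=sub(235,290,65,120)
m=(P[:,2]>.024)&(P[:,2]<.045)
print('dish',cv2.minAreaRect((P[m][:,:2]*1000).astype(np.float32)))
# plate edge
P,C=sub(225,300,120,215)
m=(P[:,2]>.019)&(P[:,2]<.033);Q=(P[m][:,:2]*1000).astype(np.float32)
print('plate',cv2.approxPolyDP(cv2.convexHull(Q),5,True)[:,0].round().tolist(),cv2.minAreaRect(Q))
# upright top
P,C=sub(285,325,125,225)
m=(P[:,2]>.188)&(P[:,2]<.203)
print('upright top',cv2.minAreaRect((P[m][:,:2]*1000).astype(np.float32)),m.sum())
# tube jacket: points in cylinder region
P,C=sub(245,300,160,245)
a=np.deg2rad(-16);ex=np.array([np.cos(a),np.sin(a)]);ey=np.array([-ex[1],ex[0]])
o=f.x[:2]-.06*ex-.08*ey;print('origin from knob',o)
L=np.c_[(P[:,:2]-o)@ex,(P[:,:2]-o)@ey,P[:,2]]
m=(L[:,2]>.236)&(L[:,2]<.252);print('cap top local',L[m].mean(0),cv2.minEnclosingCircle((L[m][:,:2]*1000).astype(np.float32)),m.sum())
m=(L[:,2]>.26)&(L[:,2]<.3)&(abs(L[:,0])<.02);print('stem',L[m].mean(0),m.sum(),L[m].max(0))
# jacket axis fit
m=(L[:,0]<.024)&(L[:,0]>-.04)&(L[:,2]>.10)&(L[:,2]<.235)&(abs(L[:,1])<.06);J=L[m]
def r(p):
    n=np.array([0,np.sin(p[2]),np.cos(p[2])]);v=J-[p[0],p[1],.17];return np.linalg.norm(np.cross(v,n),axis=1)-.0225
g=least_squares(r,[0,0,-.17],loss='soft_l1',f_scale=.002);print('jacket x,y,ang',g.x,m.sum())
```

```text
knob [ 0.4672 -0.0242  0.2219] 431 [ 0.4656 -0.0228  0.2297]
dish ((417.0785827636719, 37.363525390625), (72.68639373779297, 83.59221649169922), 74.42804718017578)
plate [[434.0, -53.0], [413.0, -30.0], [351.0, -15.0], [321.0, -129.0], [348.0, -138.0], [415.0, -117.0]] ((378.3058166503906, -83.00360870361328), (122.65962219238281, 94.60265350341797), 74.69236755371094)
upright top ((428.0670471191406, -71.5179443359375), (107.33616638183594, 40.6187858581543), 81.42668914794922) 740
origin from knob [ 0.38749808 -0.08457949]
cap top local [ 0.0007274  -0.00509477  0.243515  ] ((0.3444976806640625, -9.936243057250977), 23.917251586914062) 1219
stem [ 0.00043025 -0.01388902  0.26938239] 91 [ 0.00445217 -0.0112179   0.27936009]
jacket x,y,ang [ 0.00080528 -0.00266106 -0.16446241] 1535
```

```bash
cat >> h.py <<'E'
a=np.deg2rad(-15.7);O=np.array([.387,-.086,0]);M=np.array([[np.cos(a),-np.sin(a),0],[np.sin(a),np.cos(a),0],[0,0,1]])
def loc(): return (M.T@(tool()[0]['position']-O)*1000).round(1)
def L(x,y,z): return togo(O+M@np.array([x,y,z])/1000)
E
python3 - <<'E'
from h import *
print(loc()); 
for p in [(60,50,300),(60,50,207),(60,72,207),(60,104,187)]: print(p,L(*p))
E
```

```text
[-14.6  41.7 400.6]
(60, 50, 300) [0.24 1.86 2.52]
(60, 50, 207) [0.25 1.85 4.84]
(60, 72, 207) [0.8  1.85 4.84]
(60, 104, 187) [1.6  1.84 5.34]
```

Call:
{"fn": "play_rows", "kwargs": {
  "motion": [
    [0.2,1.3,0.5,0,0],
    [0.2,1.85,1.8,0,0],
    [0.2,1.85,3.2,0,0],
    [0.2,1.85,4.5,0,0],
    [0.2,1.85,4.8,0,0]
  ]
}}

```text
clock: 3.28
position: [0.4529, -0.0472, 0.2062]
ee_rot: [-0.003, 0.798, 0.602, -0.002]
contact_force: [0.3, -0.6, 0.2]
width: 0.0
gripper_force: 0.0
```

Run:
```python
from h import *
print(loc(),L(60,72,207),L(60,104,187))
w=grab('wrist');cv2.imwrite('pics/w2.png',cv2.resize(w['img'][100:300,160:400],(720,600))[:,:,::-1])
```

```text
[ 53.   55.1 206.2] [ 0.42  0.17 -0.02] [1.22 0.17 0.48]
```

View pics/w2.png

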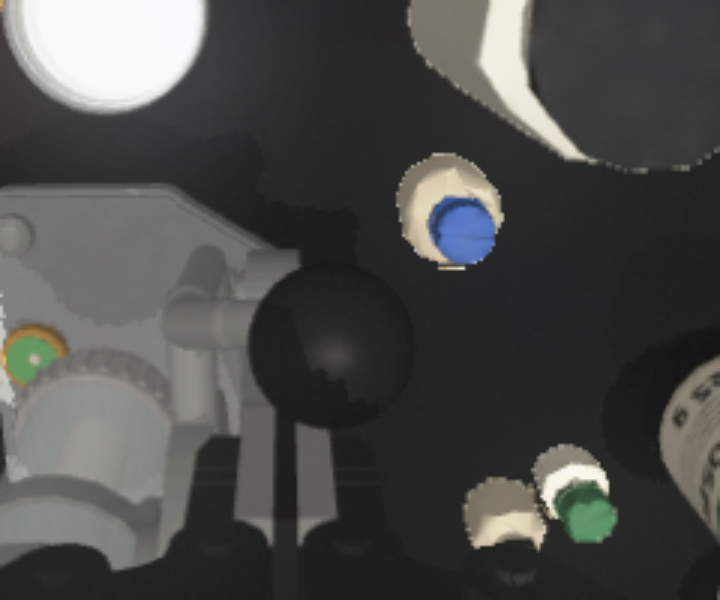

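The closed fingers stand just right of the knob (crop knob (330,345), fingers (285,500)), nearly centred on it. I'll push it left along its arc.

Call:
{"fn": "play_rows", "kwargs": {
  "motion": [
    [0.0,0.15,0,0,0],
    [0.3,0.15,0,0,0],
    [0.55,0.15,0.1,0,0],
    [0.85,0.15,0.3,0,0],
    [1.15,0.15,0.5,0,0]
  ]
}}

```text
clock: 3.95
position: [0.474, -0.0045, 0.1889]
ee_rot: [-0.0, 0.799, 0.602, 0.0]
contact_force: [0.0, -0.5, 0.8]
width: 0.0002
gripper_force: 0.4
```

Call:
{"fn": "play_rows", "kwargs": {
  "motion": [
    [0.05,0,0,0,0],
    [0.05,0,0,0,0]
  ]
}}

```text
clock: 4.2
position: [0.4744, -0.0032, 0.189]
ee_rot: [-0.0, 0.798, 0.602, -0.0]
contact_force: [-0.2, 0.7, -0.5]
width: -0.0001
gripper_force: 0.0
```

```bash
cat >> h.py <<'E'
def knob(cam):
    d=grab(cam);W=cloud(d);P=(W-O)@M*1000;I=d['img']
    m=(I.max(2)<100)&(P[...,0]>44)&(P[...,0]<76)&(P[...,1]>60)&(P[...,1]<150)&(P[...,2]>175)&(P[...,2]<240)
    return np.nanmean(P[m],0).round(1),m.sum()
E
python3 - <<'E'
from h import *
print(loc(),tool()[0]['contact_force']);print(knob('wrist'),knob('side'))
E
```

```text
[ 61.7 103.3 189. ] [-0.1963308   0.73666889 -0.46170237]
(array([ 61.3, 117.6, 217.3]), np.int64(6130)) (array([ 57.4, 100.4, 218.5]), np.int64(113))
```

Run:
```python
from h import *
for cam in('wrist','scene'):
    d=grab(cam);P=((cloud(d)-O)@M*1000);I=d['img']
    m=(I.max(2)<110)&(P[...,0]>40)&(P[...,0]<80)&(P[...,1]>116)&(P[...,1]<160)&(P[...,2]>170)&(P[...,2]<240)
    Q=P[m];print(cam,m.sum(),np.percentile(Q,[2,50,98],axis=0).round() if m.sum() else '')
```

```text
wrist 2363 [[ 50. 116. 198.]
 [ 60. 129. 207.]
 [ 71. 138. 236.]]
scene 6 [[ 51. 118. 184.]
 [ 53. 119. 193.]
 [ 56. 124. 199.]]
```

The knob is fully out (centre about y'=127, z=195 mm). Next I retreat and plan the tube stroke. The fingers push the stem-end jacket on its trailing side from upright to about 145°. Then they finish from the right against the plain end.

Call:
{"fn": "play_rows", "kwargs": {
  "motion": [
    [-0.2,0,0,0,0],
    [-0.3,-0.2,-1.3,0,0],
    [-0.3,-0.8,-2.6,0,0],
    [-0.8,-1.6,-3.9,0,0],
    [-2,-1.9,-4.1,0,0]
  ]
}}

```text
clock: 5.03
position: [0.3795, -0.0598, 0.3573]
ee_rot: [0.003, 0.798, 0.603, 0.002]
contact_force: [1.1, -1.0, 0.1]
width: -0.0003
gripper_force: 0.0
```

```bash
cat >> h.py <<'E'
def way(phi,s=62,r=23.5,x=-13,gap=0):
    p=np.deg2rad(phi);u=np.array([np.sin(p),np.cos(p)]);n=np.array([-np.cos(p),np.sin(p)])
    c=np.array([0,170])+s*u+(r+gap)*n
    return x,c[0]-11*np.sign(90-phi+1e-9)*min(1,abs(90-phi)/15),c[1]
E
python3 - <<'E'
from h import *
print(loc(),L(-13,-66,330),L(-13,-66,230))
E
```

```text
[-14.3  23.2 357.3] [-2.23  0.03  0.68] [-2.23  0.01  3.18]
```

Call:
{"fn": "play_rows", "kwargs": {
  "motion": [
    [-1.2,0,0,0,0],
    [-2.25,0,0,0,0],
    [-2.25,0,1.2,0,0],
    [-2.25,0,2.6,0,0],
    [-2.25,0,3.15,0,0]
  ]
}}

```text
clock: 5.65
position: [0.3522, -0.1456, 0.2245]
ee_rot: [-0.002, 0.799, 0.601, -0.001]
contact_force: [-0.8, -0.0, 1.1]
width: 0.0
gripper_force: 0.0
```

Call:
{"fn": "play_rows", "kwargs": {
  "motion": [
    [0,0,0,0,0]
  ]
}}

```text
clock: 5.78
position: [0.3531, -0.1458, 0.226]
ee_rot: [-0.002, 0.799, 0.601, -0.001]
contact_force: [0.5, -0.6, 0.4]
width: 0.0004
gripper_force: 0.0
```

Run:
```python
from h import *
print(loc(),tool()[0]['contact_force'])
for p in range(-5,150,10): print(p,np.round(way(p),0),L(*way(p)))
```

```text
[-16.5 -66.7 226. ] [ 0.49914628 -0.57320977  0.44052771]
-5 [-13. -40. 230.] [ 0.67  0.08 -0.09]
5 [-13. -29. 234.] [ 0.94  0.08 -0.2 ]
15 [-13. -18. 236.] [ 1.23  0.08 -0.25]
25 [-13.  -6. 236.] [ 1.52  0.08 -0.25]
35 [-13.   5. 234.] [ 1.8   0.07 -0.21]
45 [-13.  16. 230.] [ 2.07  0.07 -0.11]
55 [-13.  26. 225.] [2.33 0.07 0.03]
65 [-13.  35. 218.] [2.55 0.07 0.21]
75 [-13.  43. 209.] [2.74 0.07 0.43]
85 [-13.  56. 199.] [3.07 0.07 0.68]
95 [-13.  67. 188.] [3.35 0.07 0.95]
105 [-13.  77. 177.] [3.59 0.07 1.24]
115 [-13.  77. 165.] [3.6  0.07 1.53]
125 [-13.  75. 154.] [3.55 0.07 1.81]
135 [-13.  71. 143.] [3.45 0.07 2.08]
145 [-13.  66. 133.] [3.31 0.08 2.34]
```

Call:
{"fn": "play_rows", "kwargs": {
  "motion": [
    [0.67,0.08,-0.1,0,0],
    [0.94,0.08,-0.2,0,0],
    [1.23,0.08,-0.25,0,0],
    [1.5,0.08,-0.25,0,0],
    [1.8,0.08,-0.2,0,0]
  ]
}}

```text
clock: 6.4
position: [0.3782, -0.0774, 0.236]
ee_rot: [0.001, 0.799, 0.602, 0.001]
contact_force: [-0.9, -2.4, 4.4]
width: 0.0
gripper_force: 1.8
```

```bash
cat >> h.py <<'E'
def tube(cam,g0=0):
    from scipy.optimize import least_squares
    d=grab(cam);P=((cloud(d)-O)@M*1000)
    I=d['img'].astype(int)
    m=(P[...,0]>-30)&(P[...,0]<22)&(np.hypot(P[...,1],P[...,2]-170)<72)&(I.max(2)>95)&(I.max(2)-I.min(2)<40)
    J=P[m]
    def r(p):
        n=np.array([0,np.sin(p[0]),np.cos(p[0])]);return np.linalg.norm(np.cross(J-[0,-2,170],n),axis=1)-22.5
    g=[least_squares(r,[np.deg2rad(q)],loss='soft_l1',f_scale=2) for q in (g0-25,g0,g0+25)]
    g=min(g,key=lambda q:q.cost)
    return round(float(np.rad2deg(g.x[0])),1),int(m.sum()),round(g.cost/m.sum(),2)
E
python3 - <<'E'
from h import *
print(loc(),tool()[0]['contact_force'],tube('scene',35),tube('side',35),tube('wrist',35))
for p in range(45,100,10): print(p,L(*way(p)))
E
```

```text
[-10.8   5.9 236. ] [-0.86740407 -2.39304953  4.4077633 ] (28.2, 598, np.float64(5.29)) (31.5, 855, np.float64(4.29)) (33.1, 998, np.float64(0.71))
45 [ 0.24 -0.03  0.11]
55 [ 0.5  -0.04  0.25]
65 [ 0.72 -0.04  0.44]
75 [ 0.91 -0.04  0.66]
85 [ 1.24 -0.04  0.9 ]
95 [ 1.52 -0.04  1.17]
```

The tube follows as planned: about 33° with a contact force of about 5 N. Continuing.

Call:
{"fn": "play_rows", "kwargs": {
  "motion": [
    [0.25,-0.05,0.1,0,0],
    [0.5,-0.05,0.25,0,0],
    [0.7,-0.05,0.45,0,0],
    [0.9,-0.05,0.65,0,0],
    [1.2,-0.05,0.9,0,0]
  ]
}}

```text
clock: 7.18
position: [0.3882, -0.0308, 0.1982]
ee_rot: [-0.0, 0.799, 0.602, -0.001]
contact_force: [-1.5, -1.2, 1.6]
width: -0.0002
gripper_force: 1.2
```

Run:
```python
from h import *
print(loc(),tool()[0]['contact_force'],tube('side',85),tube('wrist',85))
for p in range(95,150,10): print(p,L(*way(p)))
```

```text
[-13.8  53.5 198.2] [-1.54218108 -1.21657869  1.57039881] (82.5, 743, np.float64(3.44)) (83.7, 2666, np.float64(0.96))
95 [0.32 0.04 0.24]
105 [0.56 0.04 0.52]
115 [0.56 0.04 0.81]
125 [0.51 0.04 1.1 ]
135 [0.42 0.04 1.37]
145 [0.28 0.04 1.62]
```

Call:
{"fn": "play_rows", "kwargs": {
  "motion": [
    [0.3,0.02,0.24,0,0],
    [0.55,0.02,0.5,0,0],
    [0.55,0.02,0.8,0,0],
    [0.5,0.02,1.1,0,0],
    [0.42,0.02,1.37,0,0]
  ]
}}

```text
clock: 7.9
position: [0.3941, -0.0147, 0.1435]
ee_rot: [-0.001, 0.799, 0.602, 0.0]
contact_force: [1.3, 5.0, 2.0]
width: 0.0
gripper_force: 1.8
```

Call:
{"fn": "play_rows", "kwargs": {
  "motion": [
    [-0.13,0,0.25,0,0],
    [-0.13,0,0.25,0,0]
  ]
}}

```text
clock: 8.15
position: [0.3917, -0.0211, 0.1335]
ee_rot: [-0.0, 0.799, 0.602, -0.001]
contact_force: [-0.2, -0.2, 0.5]
width: -0.0003
gripper_force: 0.1
```

Run:
```python
from h import *
print(loc(),tool()[0]['contact_force'],tube('side',140),tube('wrist',140),tube('scene',140))
w=grab('side');cv2.imwrite('pics/s3.png',cv2.resize(w['img'][150:300,180:340],(640,600),interpolation=cv2.INTER_CUBIC)[:,:,::-1])
```

```text
[-13.1  63.8 133.5] [-0.19192123 -0.23669376  0.52288329] (139.0, 392, np.float64(6.36)) (139.5, 1151, np.float64(1.48)) (142.0, 296, np.float64(5.19))
```

View pics/s3.png

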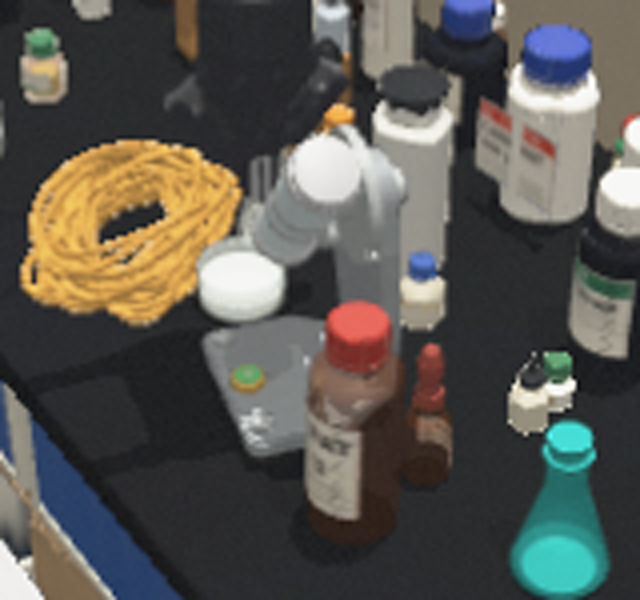

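The side view shows the tube at about 140°, with its plain end (330,170) leaning up and right. The bottle (355,420), dish (240,285) and dropper (430,420) are all standing. I retreat up and over to the right of the plain end.

Call:
{"fn": "play_rows", "kwargs": {
  "motion": [
    [0.2,0,0,0,0],
    [0.2,0,-1.3,0,0],
    [0.2,0,-2.7,0,0],
    [0,0,-4.1,0,0],
    [-1,0,-5.3,0,0]
  ]
}}

```text
clock: 8.98
position: [0.3823, -0.0577, 0.3491]
ee_rot: [0.001, 0.797, 0.604, 0.001]
contact_force: [0.5, -1.1, 0.1]
width: -0.0
gripper_force: 0.0
```

Run:
```python
from h import *
print(loc(),tool()[0]['contact_force'],tube('wrist',140),tube('side',140))
print(L(-10,-92,330),L(-10,-92,200))
```

```text
[-12.2  25.9 349.1] [ 0.52494453 -1.10239542  0.09772171] (142.4, 4182, np.float64(0.88)) (141.7, 358, np.float64(3.97))
[-2.86  0.01  0.56] [-2.85 -0.03  3.81]
```

Call:
{"fn": "play_rows", "kwargs": {
  "motion": [
    [-1.3,0,0,0,0],
    [-2.85,0,0.2,0,0],
    [-2.85,0,1.4,0,0],
    [-2.85,0,2.8,0,0],
    [-2.85,0,3.75,0,0]
  ]
}}

```text
clock: 9.7
position: [0.349, -0.167, 0.1937]
ee_rot: [-0.002, 0.799, 0.601, -0.0]
contact_force: [0.7, -0.1, -0.1]
width: -0.0003
gripper_force: 0.0
```

Run:
```python
from h import *
print(loc(),tool()[0]['contact_force'])
for phi in range(145,172,5):
    p=np.deg2rad(phi-180); c=75*np.sin(p)-23.5*np.cos(p); z=170+75*np.cos(p)+23.5*np.sin(p)
    print(phi,round(c-11),round(z),L(-10,c-11-2,z-15))
```

```text
[-14.6 -88.2 193.7] [ 0.731251   -0.14779674 -0.12751035]
145 -73 218 [ 0.32  0.11 -0.23]
150 -69 223 [ 0.44  0.11 -0.36]
155 -64 228 [ 0.56  0.11 -0.48]
160 -59 232 [ 0.69  0.11 -0.59]
165 -53 236 [ 0.83  0.11 -0.69]
170 -47 240 [ 0.98  0.11 -0.78]
```

Call:
{"fn": "play_rows", "kwargs": {
  "motion": [
    [0.3,0.1,-0.2,0,0],
    [0.45,0.1,-0.35,0,0],
    [0.6,0.1,-0.5,0,0],
    [0.72,0.1,-0.6,0,0],
    [0.82,0.1,-0.7,0,0]
  ]
}}

```text
clock: 10.32
position: [0.3636, -0.1374, 0.2255]
ee_rot: [0.001, 0.799, 0.602, 0.0]
contact_force: [0.3, -0.7, 0.8]
width: 0.0002
gripper_force: 0.0
```

Run:
```python
from h import *
print(loc(),tool()[0]['contact_force'],tube('wrist',165),tube('side',165),tube('scene',165))
```

```text
[ -8.6 -55.8 225.5] [ 0.27266697 -0.69331135  0.78284773] (144.2, 11683, np.float64(0.93)) (143.7, 361, np.float64(4.12)) (143.3, 211, np.float64(2.9))
```

The tube hasn't moved: the tip rode up onto the plain end's edge. I back off, lower and push with the tip kept lower.

Call:
{"fn": "play_rows", "kwargs": {
  "motion": [
    [-0.3,-0.05,-0.15,0,0],
    [-0.9,-0.05,-0.15,0,0],
    [-0.9,-0.05,0.6,0,0],
    [-0.9,-0.05,0.8,0,0],
    [-0.9,-0.05,0.8,0,0]
  ]
}}

```text
clock: 11.1
position: [0.3509, -0.172, 0.1923]
ee_rot: [-0.001, 0.799, 0.602, -0.0]
contact_force: [0.3, -0.2, 0.1]
width: 0.0001
gripper_force: 0.0
```

Run:
```python
from h import *
print(loc(),tool()[0]['contact_force'],tube('wrist',145))
for y,z in [(-73,195),(-66,197),(-60,202),(-53,210),(-49,215)]: print(L(-11,y,z))
```

```text
[-11.5 -92.5 192.3] [ 0.27672018 -0.22404822  0.10065398] (145.2, 12473, np.float64(0.74))
[ 0.49 -0.01 -0.05]
[ 0.66 -0.01 -0.1 ]
[ 0.81 -0.01 -0.23]
[ 0.99 -0.01 -0.43]
[ 1.09 -0.01 -0.55]
```

Call:
{"fn": "play_rows", "kwargs": {
  "motion": [
    [0.3,0,0,0,0],
    [0.5,0,-0.05,0,0],
    [0.65,0,-0.1,0,0],
    [0.8,0,-0.2,0,0],
    [0.9,0,-0.3,0,0]
  ]
}}

```text
clock: 11.78
position: [0.3611, -0.1396, 0.2061]
ee_rot: [0.003, 0.798, 0.603, -0.002]
contact_force: [-4.4, -6.1, 7.3]
width: -0.0001
gripper_force: 4.1
```

Run:
```python
from h import *
print(loc(),tool()[0]['contact_force'],tube('wrist',165),tube('side',165),tube('scene',165))
```

```text
[-10.4 -58.6 206.1] [-4.39775143 -6.10993576  7.28375328] (156.9, 10729, np.float64(1.0)) (150.5, 340, np.float64(3.3)) (152.4, 152, np.float64(3.22))
```

Call:
{"fn": "play_rows", "kwargs": {
  "motion": [
    [0.1,0,-0.1,0,0],
    [0.2,0,-0.2,0,0],
    [0.25,0,-0.25,0,0],
    [0.25,0,-0.25,0,0]
  ]
}}

```text
clock: 12.42
position: [0.3643, -0.1271, 0.2146]
ee_rot: [0.0, 0.799, 0.602, 0.0]
contact_force: [0.4, -1.6, 0.2]
width: 0.0001
gripper_force: 0.7
```

Run:
```python
from h import *
print(loc(),tool()[0]['contact_force'],tube('wrist',165),tube('side',165),tube('scene',165))
```

```text
[-10.7 -45.8 214.6] [ 0.381568   -1.59325476  0.19000538] (169.8, 5885, np.float64(1.1)) (162.9, 490, np.float64(4.26)) (163.6, 231, np.float64(3.79))
```

Call:
{"fn": "play_rows", "kwargs": {
  "motion": [
    [0.05,0,0,0,0],
    [0.05,0,0,0,0]
  ]
}}

```text
clock: 12.82
position: [0.3644, -0.1259, 0.2145]
ee_rot: [0.0, 0.799, 0.602, -0.0]
contact_force: [-1.7, -3.1, 1.7]
width: -0.0003
gripper_force: 1.6
```

Call:
{"fn": "play_rows", "kwargs": {
  "motion": [
    [0.05,0,0,0,0],
    [0.05,0,0,0,0]
  ]
}}

```text
clock: 13.08
position: [0.3652, -0.1237, 0.2146]
ee_rot: [0.0, 0.799, 0.602, 0.0]
contact_force: [-1.6, -3.0, 1.9]
width: 0.0003
gripper_force: 1.6
```

Run:
```python
from h import *
print(loc(),tool()[0]['contact_force'],tube('wrist',168))
```

```text
[-10.8 -42.2 214.6] [-1.55883187 -3.03479505  1.90818091] (172.6, 5203, np.float64(1.13))
```

Call:
{"fn": "play_rows", "kwargs": {
  "motion": [
    [0.04,0,0,0,0],
    [0.04,0,0,0,0]
  ]
}}

```text
clock: 13.38
position: [0.3654, -0.1234, 0.2146]
ee_rot: [0.001, 0.799, 0.602, -0.001]
contact_force: [-2.9, -5.9, 2.4]
width: -0.0001
gripper_force: 3.3
```

Call:
{"fn": "play_rows", "kwargs": {
  "motion": [
    [0.04,0,0,0,0],
    [0.04,0,0,0,0]
  ]
}}

```text
clock: 13.62
position: [0.3654, -0.1232, 0.2147]
ee_rot: [0.002, 0.798, 0.602, -0.002]
contact_force: [-4.8, -10.2, 2.3]
width: -0.0001
gripper_force: 5.3
```

Run:
```python
from h import *
print(loc(),tool()[0]['contact_force'],tube('wrist',168))
```

```text
[-10.7 -41.6 214.7] [ -4.81965319 -10.22493511   2.3241597 ] (172.8, 5264, np.float64(1.11))
```

Force rose to 11 N with no motion, so the tube is at its stop. I retreat and go to the outer side of the knob.

Call:
{"fn": "play_rows", "kwargs": {
  "motion": [
    [-0.4,0,0,0,0],
    [-0.4,0,-1.3,0,0],
    [-0.2,0.4,-2.6,0,0],
    [1.1,1.0,-3,0,0],
    [2.5,1.5,-3,0,0]
  ]
}}

```text
clock: 14.3
position: [0.4532, -0.0395, 0.336]
ee_rot: [0.001, 0.799, 0.601, 0.002]
contact_force: [0.9, -0.8, -0.7]
width: -0.0003
gripper_force: 0.0
```

Run:
```python
from h import *
print(loc(),L(60,165,330),L(60,165,188))
```

```text
[ 51.1  62.7 336. ] [2.56 0.2  0.16] [2.55 0.19 3.71]
```

Call:
{"fn": "play_rows", "kwargs": {
  "motion": [
    [1.3,0.15,0,0,0],
    [2.5,0.15,0,0,0],
    [2.55,0.15,1.3,0,0],
    [2.55,0.15,2.7,0,0],
    [2.55,0.15,3.65,0,0]
  ]
}}

```text
clock: 14.92
position: [0.4832, 0.057, 0.1855]
ee_rot: [-0.002, 0.799, 0.602, -0.001]
contact_force: [0.1, -0.5, 0.1]
width: 0.0002
gripper_force: 0.0
```

Run:
```python
from h import *
print(loc(),tool()[0]['contact_force'],tube('scene',170),tube('side',170))
w=grab('scene');cv2.imwrite('pics/s4.png',cv2.resize(w['img'][150:280,215:345],(600,600),interpolation=cv2.INTER_CUBIC)[:,:,::-1])
for y,z in [(151,190),(135,197),(120,205),(108,212)]: print(L(60,y,z))
```

```text
[ 53.9 163.7 185.5] [ 0.14389104 -0.52794565  0.08142059] (171.5, 412, np.float64(5.01)) (172.5, 659, np.float64(5.42))
[-0.3   0.15 -0.08]
[-0.7   0.15 -0.26]
[-1.07  0.15 -0.46]
[-1.37  0.15 -0.63]
```

View pics/s4.png

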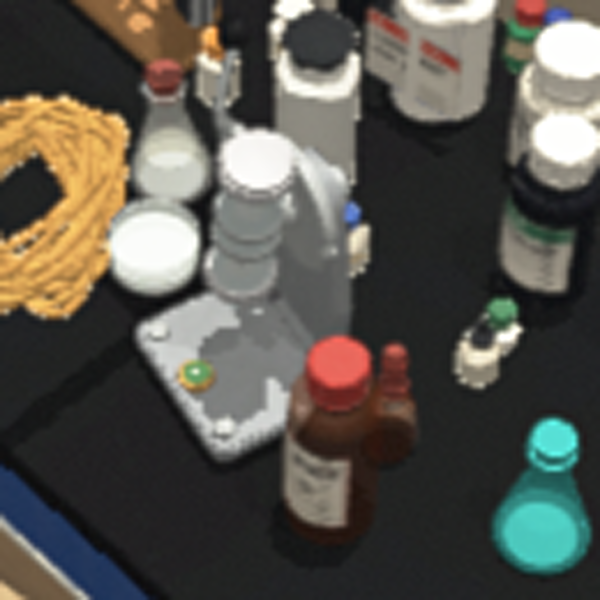

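The tube now has its plain end up at (258,160), and the knob is out at (232,30) with the fingers to its left. The bottle, dish, flask and dropper stand where they were. I push the knob in.

Call:
{"fn": "play_rows", "kwargs": {
  "motion": [
    [-0.2,0.15,-0.08,0,0],
    [-0.5,0.15,-0.2,0,0],
    [-0.8,0.15,-0.35,0,0],
    [-1.1,0.15,-0.5,0,0],
    [-1.3,0.15,-0.6,0,0]
  ]
}}

```text
clock: 15.7
position: [0.4792, 0.0036, 0.2168]
ee_rot: [0.002, 0.799, 0.601, 0.004]
contact_force: [0.6, 2.0, 1.3]
width: 0.0002
gripper_force: 1.1
```

Call:
{"fn": "play_rows", "kwargs": {
  "motion": [
    [-0.1,0,0,0,0],
    [-0.1,0,0,0,0]
  ]
}}

```text
clock: 15.95
position: [0.4753, -0.001, 0.2128]
ee_rot: [0.0, 0.799, 0.601, -0.0]
contact_force: [0.6, 0.4, 0.6]
width: 0.0002
gripper_force: 0.1
```

Run:
```python
from h import *
print(loc(),tool()[0]['contact_force'])
```

```text
[ 62.  105.8 212.8] [0.61916919 0.4276108  0.59172168]
```

Call:
{"fn": "play_rows", "kwargs": {
  "motion": [
    [-0.06,0,0,0,0],
    [-0.06,0,0,0,0]
  ]
}}

```text
clock: 16.2
position: [0.4745, -0.0026, 0.2121]
ee_rot: [-0.0, 0.799, 0.602, -0.0]
contact_force: [0.1, 1.2, 1.2]
width: 0.0004
gripper_force: 0.3
```

Call:
{"fn": "play_rows", "kwargs": {
  "motion": [
    [-0.06,0,0,0,0],
    [-0.06,0,0,0,0]
  ]
}}

```text
clock: 16.45
position: [0.4743, -0.0032, 0.2122]
ee_rot: [-0.001, 0.799, 0.602, 0.001]
contact_force: [1.3, 5.1, 0.4]
width: 0.0001
gripper_force: 2.7
```

Call:
{"fn": "play_rows", "kwargs": {
  "motion": [
    [-0.06,0,0,0,0],
    [-0.06,0,0,0,0]
  ]
}}

```text
clock: 16.7
position: [0.4743, -0.0035, 0.2123]
ee_rot: [-0.003, 0.799, 0.601, 0.003]
contact_force: [3.0, 10.0, 0.1]
width: 0.0002
gripper_force: 5.4
```

Call:
{"fn": "play_rows", "kwargs": {
  "motion": [
    [-0.06,0,0,0,0],
    [-0.06,0,0,0,0],
    [0.4,0,0,0,0],
    [0.6,0,-1,0,0],
    [0.6,-1,-2.3,0,0]
  ]
}}

```text
clock: 17.32
position: [0.4444, 0.0261, 0.3015]
ee_rot: [-0.0, 0.799, 0.602, -0.001]
contact_force: [0.5, -0.9, 1.5]
width: 0.0
gripper_force: 0.0
```

Call:
{"fn": "play_rows", "kwargs": {
  "motion": [
    [-0.8,-0.8,-1.5,0,0],
    [-1.6,-1.6,-2.0,0,0],
    [-1.6,-1.6,-2.0,0,0]
  ]
}}

```text
clock: 17.7
position: [0.3628, -0.0188, 0.3848]
ee_rot: [0.003, 0.8, 0.601, 0.001]
contact_force: [1.5, -0.5, -1.1]
width: 0.0001
gripper_force: 0.0
```

Run:
```python
from h import *
from scipy.optimize import least_squares
print(loc(),tool()[0]['contact_force'],tube('scene',170),tube('side',170),tube('wrist',170))
d=grab('wrist');P=(cloud(d)-O)@M*1000;I=d['img']
m=(I.max(2)<110)&(P[...,0]>40)&(P[...,0]<80)&(P[...,1]>60)&(P[...,1]<150)&(P[...,2]>200)&(P[...,2]<250)
K=P[m];f=least_squares(lambda c:np.linalg.norm(K-c,axis=1)-12,K.mean(0)-[0,0,6],loss='soft_l1',f_scale=2);print('knob',f.x,m.sum())
w=np.load('w1.npz');P=(w['w']-O)@M*1000;I=w['i']
m=(I.max(2)<110)&(P[...,0]>40)&(P[...,0]<80)&(P[...,1]>60)&(P[...,1]<150)&(P[...,2]>200)&(P[...,2]<250)
K=P[m];f=least_squares(lambda c:np.linalg.norm(K-c,axis=1)-12,K.mean(0)-[0,0,6],loss='soft_l1',f_scale=2);print('knob before',f.x,m.sum())
cv2.imwrite('pics/w5.png',d['img'][:,:,::-1])
```

```text
[-41.5  58.1 384.8] [ 1.4628389  -0.49131741 -1.10246569] (171.0, 409, np.float64(5.26)) (172.2, 665, np.float64(5.44)) (171.8, 2076, np.float64(1.04))
knob [ 60.18543893  81.00737956 222.1716185 ] 505
knob before [ 60.33460869  81.16441487 221.72751773] 445
```

View pics/w5.png

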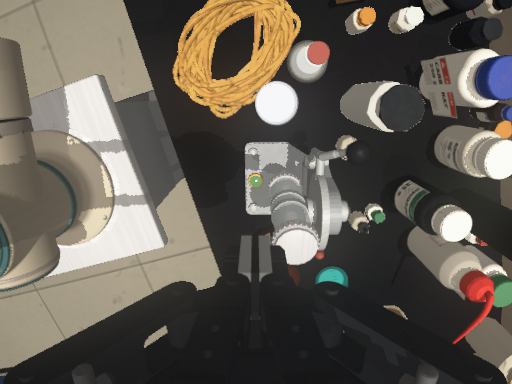

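The knob at (357,150) is back within 0.5 mm of where it started, so the lever is locked. The plain end is up at (296,243), and the dish (277,102) and flask (308,60) are undisturbed. The robot is clear, so I'm handing in.

```bash
python3 -c "
from rig import manip
print(manip.sign_off())"
```

```text
the job is handed in; nothing more can be done
None
```

The viscometer tube is turned end for end, with the stem carried down past the dish on the left, and the lever is locked fully back in. The bottle, dish, flask and dropper are still standing where they were, and I handed the job in at about 18 s with the robot clear; no verdict was shown.

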